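Back the sample carousel up one notch

TASK

The sample carousel has been fed one notch too far. Pushing gently with the fingertips, tip the red knob of its ratchet pawl away from the wheel until the pawl lifts out of the teeth and stays open, push the black peg so that the wheel turns backward (clockwise seen from above) by one notch, then push the red knob back so that the pawl drops and lies fully down in that next notch. Leave the two small bottles and the beaker beside it standing where they are.

Things in the scene. Friction and masses are not known exactly. Their poses are not given: they have to be found in the camera images.
- carousel_base: Grey base plate of the carousel, screwed to the bench (it cannot move), 12 mm thick. Origin on the bench surface under the wheel's axis, z up. In this frame the plate spans x -90..90 mm, y -175..95 mm; the pawl stands on the -y side of the wheel. Yaw within 20 degrees. A tall instrument stands to its left (world x over 0.52, y 0.12 to 0.52 m): pass in front of it.
- wheel_centre (a point): Top of the wheel's dark hub, on its vertical axis, 57 mm above the bench. Wheel: steel disc of radius 80 mm, twelve saw teeth on top of its rim from radius 66 mm outward (one notch = 30 degrees; tooth tops 40 mm above the bench). White plate of radius 62 mm on it, top at 45 mm, with six fixed vials with blue caps, tops at 58 mm, all within 38 mm of the axis.
- peg_top (a point): Centre of the top of the black upright peg on the white plate, 54 mm from the wheel's axis: 10 mm thick, from 45 to 95 mm above the bench (16 mm wide collar up to 49 mm). At joint wheel_plate = 0 it lies 80 degrees counter-clockwise from the base's +x axis; it goes round with the wheel. About 2 N along the circle moves it; the wheel stays where it is left.
- wheel_plate (a joint): Turn of the wheel, rad, growing counter-clockwise from above (forward). At 0 a tooth's steep face touches the seated pawl, which blocks turning below 0; it starts at 0.02 to 0.10. With the pawl lifted it can turn backward (values fall). The pawl can lie fully down in the next notch back from about -0.52 to -0.37; turned back farther, its nose lands on the tooth top.
- pawl_hinge (a point): Centre of the pawl's hinge, 55 mm above the bench, at x 0, y -105 mm in the base's frame; hinge axis along the base's x. Two aluminium cheeks beside it reach 64 mm above the bench and span x -22..22 mm. The pawl's arm (11 mm wide, top 59 mm above the bench when down) runs 40 mm from it toward the wheel, at a right angle to the stem: pawl open, it stands up steeply to 88 mm above the bench; a finger drawn back toward the wheel below that closes it again.
- pawl_knob (a point): Centre of the red ball knob, 18 mm across, on the pawl's stem (8 mm thick), 46 mm from the hinge. Pawl down: straight above the hinge, 101 mm above the bench. Pawl open: stem leaning 0.85 rad away from the wheel, knob 35 mm farther to the base's -y and 85 mm above the bench.
- pawl_arm (a joint): Pawl angle, rad: 0 = fully down in a notch, 0.85 = fully open (stop). It grows as the knob goes toward the base's -y, away from the wheel. The nose is clear of the teeth above 0.35. The pawl is weighted: let go below about 0.4 it falls shut, above about 0.5 it falls open and stays. The knob is smooth and rises as it swings back over; moving it takes under 1 N.
- stain_bottle: Loose small white bottle with red cap, 30 mm across, 70 mm tall; origin at the centre of its underside. Bystander.
- beaker: Loose small white plastic beaker, 45 mm across, 54 mm tall; origin at the centre of its underside. Bystander.
- oil_bottle: Loose small amber bottle with black cap, 28 mm across, 66 mm tall; origin at the centre of its underside. Bystander.

How it is judged:
By the outcome, as a careful person would: the job done as asked, in the order asked, and still so for the second after the job is handed in, with the robot touching nothing.
It also fails if it takes over 67 s, if anything falls off the work surface, if the arm or the gripper's body presses on something with over 40 N, if the wrist force passes 120 N, or if a joint passes its speed limit or range.

ROBOT

A 6-joint arm with a two-finger parallel gripper is mounted at the origin on a cart in front of the work surface, level with it; the furniture and walls round the work are solid. World frame = base frame: x ahead of the robot, y to its left, z up, the work surface at z = 0. Lengths are in mm, angles in rad, forces in N, time in s.
With the tool pointing down it reaches from about 350 to 975 mm from the base axis. Payload 17.4 kg.
Tool frame: the origin (TCP) lies on the centre line of the jaws, within the pads' length; the fingertips stand 22 mm ahead of it and the grasp point (between the pads) lies 3 mm ahead of it; z points along the fingers, y is the line along which they close (so a half turn about z gives the same grasp; the last joint's range is limited). The gripper opens to 85 mm and grips with 20 to 120 N. Pads are 22 mm wide; open, the fingers measure 114 mm over their backs; the gripper's body (76 mm by 85 mm) begins 54 mm behind the grasp point. The pads swing forward as they close: fully open they stand 13 mm farther back than shut.
Start: joints at [-1.323, 0.116, 1.442, -0, 1.584, -0.038], TCP at [190.29, -647.628, 253.303] pointing down, gripper open.
Joint ranges: [-2.83, 2.83], [-0.83, 2.19], [0.07, 2.5], [-1.14, 4.28], [0.01, 3], [-2.97, 2.97]. Speed limits (rad/s): [1.89, 1.89, 2.22, 3.14, 3.14, 3.14].

INTERFACE

Orientations are given as a 3x3 rotation matrix whose columns are the frame's x, y, z axes.
In Python, from rig import sensors, eyes, ticket gives the robot as it stands.
- The arm moves only by the tool servo_tool, never from a script. Its argument "deltas" is a list that holds one entry, the list of rows, each a list of 5 numbers: the shift along the tool's x, y, z normalised to -1 to 1, where 1 is 25 mm, then the turn about the tool's z normalised to -1 to 1, where 1 is 4 degrees, then the opening, from -1 (shut) to 1 (fully open), so that 0 is half open. In form: [[[tx, ty, tz, yaw, grip], ...]]. A call has 1 to 20 rows; each row shifts and turns the commanded pose from where the row before left it, along the tool's axes as they then stand; what a row does not reach is not made up. A row lasts 1/10 s, in which the tool goes at most 50 mm and 8.59 degrees, less where a joint would pass 70% of its speed; a pose out of reach is approached as far as the arm can. A call with a number of a shift or a turn outside -1 to 1 is refused whole. A call with a gripper value outside its range is refused whole. The fingers move at their own pace and stop on an object; "grip_force" is the grip in N (left out, the last holds). Time passes only in rows, so rows that do not move let the fingers close. It gives the time, the measured TCP pose, the force, the opening and the grip force at its end, in the units of the state.
- sensors.state(): the state, without advancing time (a new reading comes with each control period).
- eyes.grab_frame(name): name is "scene" or "side" or "wrist"; returns a dict with "img" (384x512x3 uint8, red, green, blue), "z_map" (384x512 float32, mm along the optical axis (not along the pixel's ray), 0 where there is no reading), "fx", "fy", "cx", "cy" (pixels), "rvec" (rotation vector, rad) and "tvec" (3), from world to camera coordinates, as OpenCV has them; the wrist camera has in their place "mount" (4x4, takes a point from camera to tool coordinates, whose origin is the TCP and whose axes are the flange's). Camera axes: x right, y down, z forward; pixel columns grow to the right and rows downward; lengths in mm; the calibration is good to about 2 mm. A picture is of the moment at which its call begins: read the wrist's pose just before it.
- ticket.close_job(): hands the job in; it is judged then, once.
The state is a dict: "t": time; "q": joint angles; "dq": joint speeds; "joint_torque": joint torques, N m; "ee_pos": TCP position; "tool_rot": TCP orientation; "force": force on the tool from outside, world axes, zero at the start; "moment": the same for the moment, N m; "width": opening from 0.0 (shut) to 1.0 (fully open); "gripper_force": force on a finger pad.
Only numpy, scipy, OpenCV 4.12 (cv2) and the standard library are available. Lean on these libraries where they do the work, as an engineer would, in place of code of your own. Each camera call takes 0.05 s, during which the arm holds its last target. There are 200 camera calls.

## Working session

There is one attempt and no reset: what is moved stays moved. The work goes in short steps, Python scripts to look and compute and a tool call to move; the robot and the scene stay as the last step left them, time stands still between calls to the robot, and variables do not carry over. Pictures are saved under pics/ and viewed, at most 10 in all, crops included, and the job is handed in when it is done.

Besides the shell and the picture viewer there is one more tool, called after ">>>" by a JSON object that holds its "op" and its "data", one argument or row to a line. servo_tool: Moves the arm, as the interface text tells. Scaled input: -1 to 1 covers 25 mm each way for a shift and 4 degrees each way for a turn. Its arguments: {"type":"object","properties":{"deltas":{"type":"array"},"grip_force":{"type":"number"}},"required":["deltas"]}

```bash
mkdir -p pics
cat > h.py <<'E'
import numpy as np, cv2
from rig import sensors, eyes, ticket
def grab(n):
    s=sensors.state(); f=eyes.grab_frame(n)
    if 'mount' in f:
        T=np.eye(4);T[:3,:3]=s['tool_rot'];T[:3,3]=s['ee_pos'];M=T@np.array(f['mount']);f['R'],f['o']=M[:3,:3],M[:3,3]
    else:
        R=cv2.Rodrigues(np.array(f['rvec'],float))[0];f['R']=R.T;f['o']=-R.T@np.array(f['tvec'],float).ravel()
    return f
def ray(f,u,v): return f['R']@np.array([(u-f['cx'])/f['fx'],(v-f['cy'])/f['fy'],1.])
def onz(f,u,v,z):
    d=ray(f,u,v);return f['o']+d*(z-f['o'][2])/d[2]
def cloud(f):
    v,u=np.mgrid[:384,:512];z=f['z_map']
    c=np.stack([(u-f['cx'])/f['fx']*z,(v-f['cy'])/f['fy']*z,z],-1)
    return c@f['R'].T+f['o']
def save(f,n): cv2.imwrite('pics/'+n,f['img'][...,::-1])
E
python3 - <<'E'
from h import *
s=sensors.state();print(s['t'],s['tool_rot'],s['force'])
ims=[]
for n in('scene','side'):
    f=grab(n);print(n,f['o'],f['R'][:,2],f['fx']);ims.append(f['img'])
    np.save(n+'.npy',f,allow_pickle=True)
    h=cv2.cvtColor(f['img'],cv2.COLOR_RGB2HSV);P=cloud(f)
    m=((h[...,0]<8)|(h[...,0]>172))&(h[...,1]>130)&(h[...,2]>70)
    k,l,st,c=cv2.connectedComponentsWithStats(m.astype('uint8'))
    for i in range(1,k):
        if st[i,4]>15: print(st[i],c[i],np.median(P[(l==i)&(f['z_map']>0)],0))
for n,i in zip(('scene','side'),ims): cv2.imwrite(f'pics/{n}0.png',i[...,::-1])
E
```

```text
0.0 [[ 9.59438454e-01  2.81918036e-01 -2.71586793e-04]
 [ 2.81918164e-01 -9.59437869e-01  1.06052128e-03]
 [ 3.84094216e-05 -1.09407015e-03 -9.99999401e-01]] [ 0.15544963 -0.10774208  0.01171171]
scene [ -59.07352705 -563.68347093  403.43289061] [ 0.73044057  0.56433314 -0.38468776] 440.700675869495
[ 97 133  41  13  47] [116.78723404 139.        ] [529.62845861 289.9010731  109.13534277]
[139 142  61  12  72] [167.98611111 148.33333333] [547.46540303 137.95652808 109.02774662]
[322 202   9  10  65] [326.26153846 205.95384615] [ 535.17864144 -259.8492088   103.29450669]
[215 234   9  11  88] [219.10227273 238.84090909] [ 390.35631345 -153.84779362   66.15150364]
side [347.99623612 662.17565458 471.58974749] [ 0.24326509 -0.85698563 -0.45431017] 408.1510420243605
[  0 108 237 201 717] [ 93.69874477 227.73082287] [515.5524318  470.42921647 319.70934501]
[270 152   7   7  39] [273.28205128 155.1025641 ] [ 540.1034656  -250.38743482  102.17066374]
[323 193   9   8  56] [326.875      196.48214286] [ 394.77936399 -142.31208625   63.87818502]
[320 210   8   4  18] [323.22222222 212.05555556] [ 398.72355479 -134.72934505   28.54595459]
[140 263  73 121 484] [181.64256198 311.73966942] [527.09156865 313.00792063 110.57969689]
```

View pics/scene0.png

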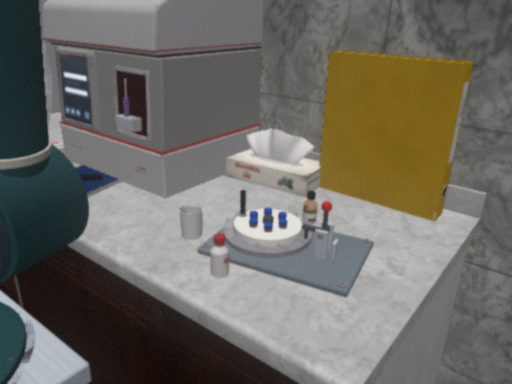

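View pics/side0.png

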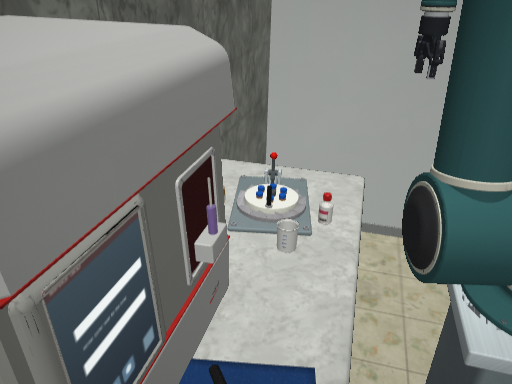

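The scene shows the peg top at about (242,192), the hub at (268,218) and the knob at (326,206). The stain bottle is at (219,255), the beaker at (191,222) and the oil bottle at (310,210). The side view shows the peg top at about (269,185) and the knob at (273,155).

Run:
```python
from h import *
F={n:np.load(n+'.npy',allow_pickle=True).item() for n in('scene','side')}
def tri(a,b):
    A=np.zeros((3,3));y=np.zeros(3)
    for n,p in(('scene',a),('side',b)):
        f=F[n];d=ray(f,*p);d/=np.linalg.norm(d);Q=np.eye(3)-np.outer(d,d);A+=Q;y+=Q@f['o']
    return np.linalg.solve(A,y)
print('knob tri',tri((326.3,205.95),(273.3,155.1)))
print('bottle cap',tri((219.1,238.3),(326.9,196.5)))
for n,bx in(('scene',(215,185,315,260)),('side',(230,150,315,235))):
    f=F[n];P=cloud(f);h=cv2.cvtColor(f['img'],cv2.COLOR_RGB2HSV)
    box=np.zeros((384,512),bool);box[bx[1]:bx[3],bx[0]:bx[2]]=1
    w=box&(h[...,1]<25)&(h[...,2]>205)&(np.abs(P[...,2]-45)<8)
    k,l,st,c=cv2.connectedComponentsWithStats(w.astype('uint8'));i=1+st[1:,4].argmax()
    vs,us=np.nonzero(l==i);X=np.array([onz(f,u,v,45)[:2] for u,v in zip(us,vs)],np.float32)
    print(n,'plate',st[i],cv2.minEnclosingCircle(X))
    b=box&(h[...,0]>105)&(h[...,0]<130)&(h[...,1]>150)
    k,l,st,c=cv2.connectedComponentsWithStats(b.astype('uint8'))
    for i in range(1,k):
        if st[i,4]>8: print('blue',st[i,4],onz(f,*c[i],55))
    d=box&(h[...,2]<50)
    k,l,st,c=cv2.connectedComponentsWithStats(d.astype('uint8'))
    for i in range(1,k):
        if st[i,4]>8: 
            u=st[i,0]+(st[i,2]-1)/2;print('dark',st[i],'top on 95',onz(f,u,st[i,1]+1,95)[:2])
    # objects: obstacles cloud
# other objects by depth
f=F['scene'];P=cloud(f)
for nm,(x0,y0,x1,y1) in dict(beaker=(181,207,202,238),oil=(303,192,317,226)).items():
    Q=P[y0:y1,x0:x1].reshape(-1,3);Q=Q[(Q[:,2]>15)&(Q[:,2]<75)];print(nm,np.median(Q,0),np.percentile(Q,10,0),np.percentile(Q,90,0))
f=F['side'];P=cloud(f)
Q=P[222:250,278:297].reshape(-1,3);Q=Q[(Q[:,2]>15)];print('beaker side',np.median(Q,0))
```

```text
knob tri [ 541.68797901 -256.03851657   99.52325745]
bottle cap [ 395.7363279  -148.8071634    61.28064242]
scene plate [234 209  67  31 959] ((516.8311767578125, -156.04428100585938), 60.10186004638672)
blue 14 [ 542.40446322 -137.30384618   55.        ]
blue 13 [ 515.93613976 -125.27316031   55.        ]
blue 44 [ 532.74950465 -176.7336939    55.        ]
blue 27 [ 493.97887005 -141.12591004   55.        ]
blue 23 [ 495.47743166 -172.38093527   55.        ]
dark [309 193   5   5  18] top on 95 [ 578.51631937 -205.01506931]
side plate [270 184  28  26 351] ((510.13580322265625, -147.9425048828125), 62.588253021240234)
blue 27 [ 523.08252176 -177.78927211   55.        ]
blue 59 [ 544.92160907 -141.94303498   55.        ]
blue 59 [ 493.41824147 -147.1546867    55.        ]
blue 11 [ 512.58645415 -119.38861247   55.        ]
dark [267 186   5  20  82] top on 95 [512.20065308 -88.02594382]
beaker [448.95347251 -32.37108082  37.98509717] [436.7676108  -42.67787198  19.94717912] [473.03361095  -5.91461855  48.84140991]
oil [ 642.65374765 -169.35733941   37.65907208] [ 636.37105669 -177.82301578   19.89907894] [ 650.05051967 -158.95428309   59.61472876]
beaker side [455.56334192  -6.43882847  37.72355753]
```

>>> {"op": "servo_tool", "data": {
  "deltas": [
    [[0.905,-0.668,0,0,-1],[0.905,-0.668,0,0,-1],[0.905,-0.668,0,0,-1],[0.905,-0.668,0,0,-1],[0.905,-0.668,0,0,-1],[0.905,-0.668,0,0,-1],[0.905,-0.668,0,0,-1],[0.905,-0.668,0,0,-1],[0.905,-0.668,0,0,-1],[0.905,-0.668,0,0,-1],[0.905,-0.668,0,0,-1],[0.905,-0.668,0,0,-1],[0.905,-0.668,0,0,-1],[0.905,-0.668,0,0,-1],[0.905,-0.668,0,0,-1],[0.905,-0.668,0,0,-1],[0.905,-0.668,0,0,-1],[0.905,-0.668,0,0,-1],[0.905,-0.668,0,0,-1],[0.905,-0.668,0,0,-1]]
  ]
}}

```text
t: 2.1
ee_pos: [530.8, -198.5, 253.0]
tool_rot: [[0.959, 0.282, -0.0], [0.282, -0.959, 0.0], [-0.0, -0.0, -1.0]]
force: [0.9, 0.1, -0.6]
width: -0.002
gripper_force: 0.0
```

>>> {"op": "servo_tool", "data": {
  "deltas": [
    [[0,0,0,-1,-1],[0,0,0,-1,-1],[0,0,0,-1,-1],[0,0,0,-1,-1],[0,0,0,-1,-1],[0,0,0,-1,-1],[0,0,0,-1,-1],[0,0,0,-1,-1],[0,0,0,-1,-1],[0,0,0,-1,-1],[0,0,0,-1,-1],[0,0,0,-1,-1],[0,0,0,-1,-1],[0,0,0,-1,-1],[0,0,0,-1,-1],[0,0,0,-1,-1],[0,0,0,-1,-1],[0,0,0,-1,-1],[0,0,0,-1,-1],[0,0,0,-1,-1]]
  ]
}}

```text
t: 4.1
ee_pos: [530.2, -199.6, 253.0]
tool_rot: [[-0.114, 0.994, -0.001], [0.994, 0.114, 0.0], [0.0, -0.0, -1.0]]
force: [0.0, 0.0, -0.4]
width: -0.004
gripper_force: 0.0
```

>>> {"op": "servo_tool", "data": {
  "deltas": [
    [[0,0,0,-0.9,-1],[0,0,0,-0.9,-1],[0,0,0,0,-1]]
  ]
}}

```text
t: 4.4
ee_pos: [530.2, -199.6, 253.0]
tool_rot: [[-0.236, 0.972, -0.001], [0.972, 0.236, 0.0], [0.0, -0.0, -1.0]]
force: [-0.2, -0.5, 0.7]
width: -0.0
gripper_force: 0.0
```

Run:
```python
from h import *
s=sensors.state();print(s['t'],s['q'],s['ee_pos'],s['tool_rot'],s['width'],s['force'])
f=grab('wrist');print(np.array(f['mount']).round(3),f['fx']);save(f,'w1.png');np.save('w1.npy',f,allow_pickle=True)
```

```text
4.4 [-4.05056877e-01 -1.20476188e-01  1.67819566e+00 -2.23202162e-05
  1.58442062e+00 -6.43084094e-01] [ 530.16835594 -199.57998249  252.98621444] [[-2.35785558e-01  9.71804975e-01 -5.11935799e-04]
 [ 9.71805060e-01  2.35785681e-01  1.95217966e-04]
 [ 3.10420922e-04 -4.51472223e-04 -9.99999850e-01]] -0.0002284961013885885 [-0.17550632 -0.54928466  0.65877065]
[[  -0.      -0.961   -0.276   69.388]
 [   1.      -0.      -0.      -0.332]
 [   0.      -0.276    0.961 -119.675]
 [   0.       0.       0.       1.   ]] 306.4767368674678
```

View pics/w1.png

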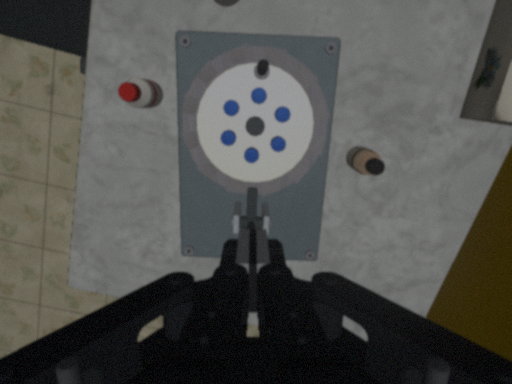

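The wrist view shows the hub at (255,126), the peg leaning from its base at (262,76) to its top at about (263,65), and base screws at (184,41), (332,47), (311,255) and (189,250). The fingers hide the knob.

Run:
```python
from h import *
f=np.load('w1.npy',allow_pickle=True).item();P=cloud(f);g=cv2.cvtColor(f['img'],cv2.COLOR_RGB2GRAY)
m=(g<75).astype('uint8')
def blob(x0,y0,x1,y1,th=75):
    k,l,st,c=cv2.connectedComponentsWithStats((g[y0:y1,x0:x1]<th).astype('uint8'));i=1+st[1:,4].argmax();return st[i]+[x0,y0,0,0,0],c[i]+[x0,y0],l==i
b,c,l=blob(243,113,268,140);hub=onz(f,*c,57);print('hub',b,c,hub)
b,c,l=blob(250,54,276,84,60);Z=P[54:84,250:276][l];print('peg',b,c,np.percentile(Z,[5,50,95],0).round(1))
t=Z[(Z[:,2]>88)&(Z[:,2]<102)];print('pegtop',t.mean(0),len(t), onz(f,b[0]+(b[2]-1)/2,b[1]+4,95))
S=[onz(f,*p,12)[:2] for p in((184,41),(332,47),(311,255),(189,250))];print(np.array(S).round(1))
for a,bq in((0,1),(3,2)): d=S[bq]-S[a];print('yaw',np.degrees(np.arctan2(d[1],d[0])))
for a,bq in((3,0),(2,1)): d=S[bq]-S[a];print('yaw',np.degrees(np.arctan2(d[1],d[0]))-90)
k=np.array([541.7,-256])-hub[:2];print('knob rel',k,np.hypot(*k),np.degrees(np.arctan2(k[1],k[0]))+90)
```

```text
hub [247 117  17  18 229] [254.67248908 125.8209607 ] [ 520.73716517 -153.05827894   57.        ]
peg [257  60  11  15 132] [262.24242424  66.96969697] [[ 511.  -104.9   68.9]
 [ 514.5 -101.6   93.6]
 [ 518.1  -96.4   95.3]]
pegtop [ 514.59934361 -100.5630831    93.80131934] 105 [513.73915894 -99.49641572  95.        ]
[[ 426.8  -87.2]
 [ 583.   -55.4]
 [ 632.2 -298.9]
 [ 476.5 -329.3]]
yaw 11.49749808196112
yaw 11.056000922694581
yaw 11.608952174957167
yaw 11.415598929692692
knob rel [  20.96283483 -102.94172106] 105.05445434750824 11.51021050893118
```

>>> {"op": "servo_tool", "data": {
  "deltas": [
    [[-0.57,0,0,0.265,-1],[-0.57,0,0,0.265,-1],[0,0,0.97,0,-1],[0,0,0.97,0,-1],[0,0,0.97,0,-1],[0,0,0.97,0,-1],[0,0,0.97,0,-1],[0,0,0.97,0,-1],[0,0,0,0,-1]]
  ]
}}

```text
t: 5.35
ee_pos: [535.5, -227.8, 104.3]
tool_rot: [[-0.196, 0.981, -0.005], [0.981, 0.196, 0.002], [0.003, -0.004, -1.0]]
force: [-0.4, -0.6, 0.8]
width: 0.001
gripper_force: 0.0
```

Run:
```python
from h import *
s=sensors.state();print(s['t'],s['ee_pos'],s['force'])
a,b=grab('scene'),grab('side')
A=cv2.resize(a['img'][170:280,200:350],None,fx=4,fy=4)[:,:400*2];B=cv2.resize(b['img'][120:240,220:320],None,fx=3.6,fy=3.6)
h=max(A.shape[0],B.shape[0]);A=A[:, :440*2]
A=cv2.resize(A,None,fx=.7,fy=.7)
C=np.zeros((440,A.shape[1]+B.shape[1],3),'uint8');C[:A.shape[0],:A.shape[1]]=A;C[:B.shape[0],A.shape[1]:]=B
cv2.imwrite('pics/s2.png',C[...,::-1]);print(C.shape)
```

```text
5.35 [ 535.45506817 -227.7980563   104.33326164] [-0.37098679 -0.57370943  0.75969359]
(440, 780, 3)
```

View pics/s2.png

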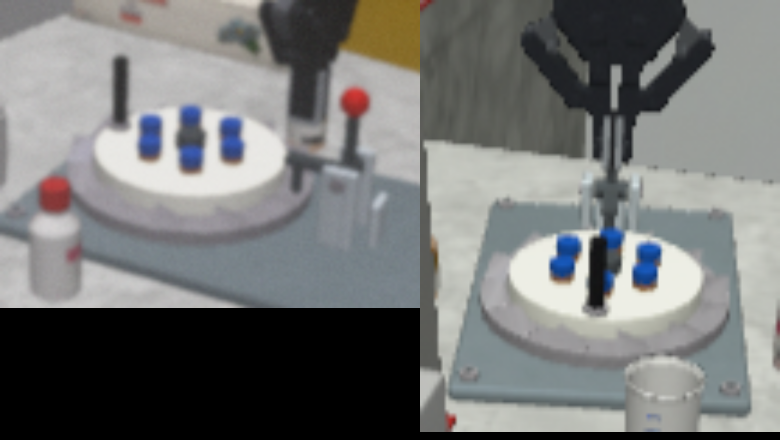

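The fingertips sit between the knob and the wheel, in line with the pawl and above its arm. Next I tip the knob open and lift.

>>> {"op": "servo_tool", "data": {
  "deltas": [
    [[-0.2,0,0,0,-1],[-0.2,0,0,0,-1],[-0.2,0,0,0,-1],[-0.2,0,0,0,-1],[-0.2,0,0,0,-1],[-0.2,0,0,0,-1],[-0.2,0,0,0,-1],[-0.2,0,0,0,-1],[0,0,0,0,-1],[0,0,0,0,-1],[0,0,0,0,-1]]
  ]
}}

```text
t: 6.55
ee_pos: [544.6, -266.4, 107.8]
tool_rot: [[-0.199, 0.98, 0.0], [0.98, 0.199, 0.0], [0.0, 0.0, -1.0]]
force: [0.1, -0.5, 0.5]
width: -0.001
gripper_force: 0.0
```

>>> {"op": "servo_tool", "data": {
  "deltas": [
    [[0,0,-0.3,0,-1],[0,0,-0.6,0,-1],[0,0,-1,0,-1],[0,0,-1,0,-1],[0,0,0,0,-1]]
  ]
}}

```text
t: 7.05
ee_pos: [545.8, -267.1, 185.7]
tool_rot: [[-0.199, 0.98, 0.006], [0.98, 0.199, -0.003], [-0.004, 0.005, -1.0]]
force: [0.9, 0.4, 0.4]
width: 0.0
gripper_force: 0.0
```

```bash
cat >> h.py <<'E'
H=np.array([520.7,-153.06]);a_=np.radians(11.5);EX=np.array([np.cos(a_),np.sin(a_)]);EY=np.array([-EX[1],EX[0]])
def base(p): r=np.array(p[:2])-H;return np.array([r@EX,r@EY])
def knob():
    o=[]
    for n in('scene','side'):
        f=grab(n);h=cv2.cvtColor(f['img'],cv2.COLOR_RGB2HSV)
        m=((h[...,0]<8)|(h[...,0]>172))&(h[...,1]>130)&(h[...,2]>70)
        x0,x1=(300,365) if n=='scene' else (255,300);m[:,:x0]=0;m[:,x1:]=0;m[:120]=0;m[240:]=0
        k,l,st,c=cv2.connectedComponentsWithStats(m.astype('uint8'))
        if k<2: continue
        i=1+st[1:,4].argmax();d=ray(f,*c[i]);d/=np.linalg.norm(d);o.append((f['o'],d));print(n,c[i],st[i,4])
    if len(o)<2:return
    Q=[np.eye(3)-np.outer(d,d) for _,d in o];p=np.linalg.solve(sum(Q),sum(q@x for q,(x,_) in zip(Q,o)));print('knob',p,base(p));return p
E
python3 - <<'E'
from h import *
s=sensors.state();print(s['t'],s['ee_pos'],base(s['ee_pos']),s['force']);knob()
E
```

```text
7.05 [ 545.81910257 -267.13008097  185.71998173] [   1.87291274 -116.78803399] [0.86069383 0.37140316 0.37660559]
scene [345.94117647 218.92647059] 68
side [273.58064516 155.5483871 ] 31
knob [ 548.12663304 -290.40739185   84.40941898] [  -0.50663053 -140.05809357]
```

The pawl is fully open, with the knob at base y -140 and z 84. Next is the peg.

>>> {"op": "servo_tool", "data": {
  "deltas": [
    [[0.86,-0.134,0,0,-1],[0.86,-0.134,0,0,-1],[0.86,-0.134,0,0,-1],[0.86,-0.134,0,0,-1],[0.86,-0.134,0,0,-1],[0.86,-0.134,0,0,-1],[0.86,-0.134,0,0,-1],[0.86,-0.134,0,0,-1],[0,0,0.4,0.3,-1],[0,0,1,0.3,-1],[0,0,1,0.3,-1],[0,0,1,0.3,-1],[0,0,0.32,0,-1],[0,0,0,0,-1],[0,0,0,0,-1]]
  ]
}}

```text
t: 8.65
ee_pos: [484.6, -103.6, 88.1]
tool_rot: [[-0.116, 0.993, 0.001], [0.993, 0.116, -0.0], [-0.0, 0.001, -1.0]]
force: [-0.2, 1.0, -0.1]
width: -0.001
gripper_force: 0.0
```

Run:
```python
from h import *
s=sensors.state();R=np.array(s['tool_rot']);print(s['t'],s['ee_pos'],base(s['ee_pos']),s['force'],np.degrees(np.arctan2(R[1,1],R[0,1]))-11.5)
f=grab('wrist');save(f,'w3.png');np.save('w3.npy',f,allow_pickle=True)
```

```text
8.65 [ 484.58717406 -103.5969514    88.12905457] [-25.52650447  55.66980281] [-0.16820712  0.9702137  -0.07751526] -4.833265505392754
```

View pics/w3.png

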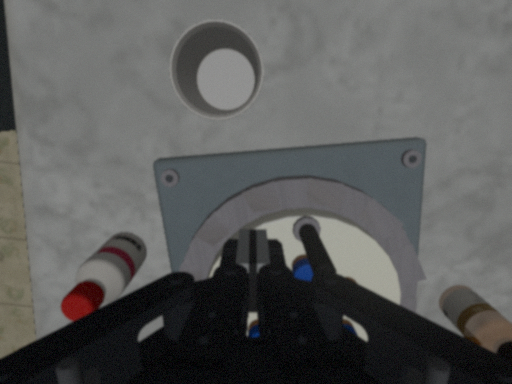

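The wrist view shows the fingers standing beside the peg with a small gap. The peg's base is at (306,228) and the beaker is well clear at (217,68).

>>> {"op": "servo_tool", "data": {
  "deltas": [
    [[0.017,0.2,0,0,-1],[0.017,0.2,0,0,-1],[0.012,0.145,0,0.9,-1],[0.021,0.144,0,0.9,-1],[0.03,0.143,0,0.9,-1],[0.039,0.141,0,0.9,-1],[0.048,0.138,0,0.9,-1],[0.057,0.135,0,0.9,-1],[0.065,0.131,0,0.9,-1],[0,0,0,0,-1],[0,0,0,0,-1]]
  ]
}}

```text
t: 9.8
ee_pos: [519.4, -96.2, 87.5]
tool_rot: [[0.316, 0.949, 0.0], [0.949, -0.316, -0.0], [0.0, 0.0, -1.0]]
force: [0.7, 0.8, 0.2]
width: -0.002
gripper_force: 0.0
```

```bash
cat >> h.py <<'E'
def peg():
    # dark upright peg near arc, side view: bottom & top via depth
    f=grab('side');P=cloud(f);g=cv2.cvtColor(f['img'],cv2.COLOR_RGB2GRAY)
    r=P[...,:2]-H;d=np.hypot(r[...,0],r[...,1])
    m=(np.abs(d-52)<12)&(P[...,2]>52)&(P[...,2]<93)&(g<60)&(r@EY>0)
    k,l,st,c=cv2.connectedComponentsWithStats(m.astype('uint8'))
    for i in range(1,k):
        if st[i,4]>10:
            q=np.median(P[l==i],0);b=base(q);print('dark',st[i],q.round(1),b.round(1),'ang',np.degrees(np.arctan2(b[1],b[0])).round(1))
    return f
E
python3 - <<'E'
from h import *
s=sensors.state();R=np.array(s['tool_rot']);print(s['t'],s['ee_pos'],base(s['ee_pos']),s['force'],np.degrees(np.arctan2(R[1,1],R[0,1]))-11.5)
f=peg();a=grab('wrist')['img']
B=cv2.resize(f['img'][120:240,220:320],None,fx=3.2,fy=3.2)
C=np.zeros((384,320+400,3),'uint8');C[:,:320]=B;C[:,320:]=a[:,80:480]
cv2.imwrite('pics/c4.png',C[...,::-1])
E
```

```text
9.8 [519.39349936 -96.18633594  87.50698732] [10.05851267 55.99238279] [0.69371516 0.83587361 0.18714555] -29.921350173444182
dark [257 184   5  18  68] [536.5 -96.6  74.9] [26.8 52.1] ang 62.8
dark [271 187   3  10  17] [505.8 -95.   83.4] [-3.  59.9] ang 92.9
```

View pics/c4.png

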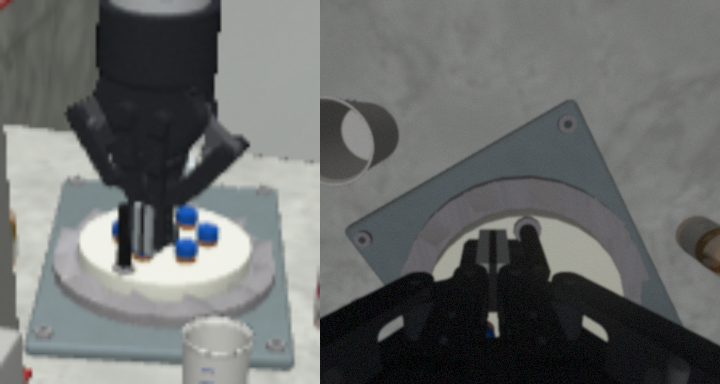

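>>> {"op": "servo_tool", "data": {
  "deltas": [
    [[0.044,0.108,0,0.75,-1],[0.044,0.108,0,0.75,-1],[0,0,0,0,-1],[0,0,0,0,-1],[0,-0.3,0,0,-1],[0,-0.3,0,0,-1],[0,0,-0.5,0,-1],[0,0,-1,-0.8,-1],[0,0,-1,-1,-1],[0,0,-1,-1,-1],[0,0,-1,-1,-1],[0,0,-1,-1,-1],[0,0,-1,-1,-1],[0,0,0,-1,-1],[0,0,0,-1,-1],[0,0,0,-1,-1]]
  ]
}}

```text
t: 11.5
ee_pos: [511.1, -89.7, 251.2]
tool_rot: [[-0.188, 0.982, 0.001], [0.982, 0.188, -0.0], [-0.001, 0.001, -1.0]]
force: [0.0, 0.1, -0.7]
width: 0.0
gripper_force: 0.0
```

>>> {"op": "servo_tool", "data": {
  "deltas": [
    [[-0.82,0,0,0,-1],[-0.82,0,0,0,-1],[-0.82,0,0,0,-1],[-0.82,0,0,0,-1],[-0.82,0,0,0,-1],[-0.82,0,0,0,-1],[0,0,0,0,-1],[0,0,0,0,-1]]
  ]
}}

```text
t: 12.3
ee_pos: [534.0, -210.9, 250.1]
tool_rot: [[-0.184, 0.983, 0.0], [0.983, 0.184, 0.0], [0.0, 0.0, -1.0]]
force: [0.7, -0.1, -0.2]
width: -0.001
gripper_force: 0.0
```

Run:
```python
from h import *
s=sensors.state();R=np.array(s['tool_rot']);print(s['t'],s['ee_pos'],base(s['ee_pos']),s['force'],np.degrees(np.arctan2(R[1,1],R[0,1]))-11.5)
peg()
f=grab('wrist');save(f,'w5.png');P=cloud(f);g=cv2.cvtColor(f['img'],cv2.COLOR_RGB2GRAY)
b=P[...,:2]-H;d=np.hypot(b[...,0],b[...,1])
m=(g<75)&(d<75)&(d>35)&(P[...,2]>88)&(P[...,2]<102)&(b@EY>5);q=P[m].mean(0);bb=base(q)
a=np.degrees(np.arctan2(bb[1],bb[0]));print('pegtop',m.sum(),q,bb,np.hypot(*bb),a,'wheel',np.radians(a-80))
knob()
```

```text
12.3 [ 533.95984818 -210.91891233  250.13128304] [  1.45844098 -59.34096612] [ 0.68542541 -0.13274899 -0.18965094] -0.8789172231394122
dark [255 184   5  18  75] [541.  -98.7  73.2] [30.7 49.2] ang 58.0
pegtop 117 [ 542.19443303 -104.46538255   93.676253  ] [30.75113444 43.33376543] 53.136122329357924 54.63917403402569 wheel -0.4426299141315231
scene [345.88059701 218.89552239] 67
side [273.5 155.6] 30
knob [ 548.2946407  -290.21554608   84.33027085] [  -0.30374778 -139.9035945 ]
```

View pics/w5.png

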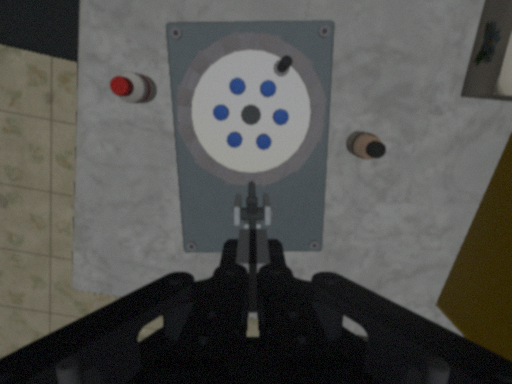

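The wrist view shows the peg top at (285,63), which puts the wheel at -0.443. The pawl is still open and the bottles haven't moved. Now I close the pawl.

>>> {"op": "servo_tool", "data": {
  "deltas": [
    [[-0.89,0,0,0,-1],[-0.89,0,0,0,-1],[-0.89,0,0,0,-1],[-0.89,0,0,0,-1],[-0.89,0,0,0,-1],[0,0,0.6,0,-1],[0,0,1,0,-1],[0,0,1,0,-1],[0,0,1,0,-1],[0,0,1,0,-1],[0,0,1,0,-1],[0,0,0.5,0,-1],[0,0,0,0,-1],[0,0,0,0,-1]]
  ]
}}

```text
t: 13.9
ee_pos: [554.8, -320.2, 98.0]
tool_rot: [[-0.185, 0.983, 0.0], [0.983, 0.185, -0.0], [-0.0, 0.0, -1.0]]
force: [0.7, 0.8, 0.9]
width: -0.0
gripper_force: 0.0
```

Run:
```python
from h import *
s=sensors.state();print(s['t'],s['ee_pos'],base(s['ee_pos']),s['force']);knob()
```

```text
13.9 [ 554.84621847 -320.23015367   98.04123804] [ 1.32354814e-01 -1.70621825e+02] [0.7283322  0.79376524 0.8937206 ]
scene [345.91304348 218.98550725] 69
side [273.5 155.5] 32
knob [ 548.26209777 -290.38016651   84.38685911] [  -0.36845744 -140.05842211]
```

>>> {"op": "servo_tool", "data": {
  "deltas": [
    [[0.2,0,0,0,-1],[0.2,0,0,0,-1],[0.2,0,0,0,-1],[0.2,0,0,0,-1],[0.2,0,0,0,-1],[0.2,0,0,0,-1],[0.2,0,0,0,-1],[0.2,0,0,0,-1],[0.14,0,0,0,-1],[0,0,0,0,-1],[0,0,0,0,-1],[0,0,0,0,-1]]
  ]
}}

```text
t: 15.2
ee_pos: [546.6, -277.4, 97.3]
tool_rot: [[-0.185, 0.983, -0.0], [0.983, 0.185, -0.0], [-0.0, -0.0, -1.0]]
force: [0.7, 0.3, 0.4]
width: -0.002
gripper_force: 0.0
```

>>> {"op": "servo_tool", "data": {
  "deltas": [
    [[-0.5,0,0,0,-1],[-0.6,0,0,0,-1],[0,0,-0.6,0,-1],[0,0,-1,0,-1],[0,0,-1,0,-1],[0,0,-1,0,-1],[0,0,-1,0,-1],[0,0,-1,0,-1],[0,0,0,0,-1],[0,0,0,0,-1]]
  ]
}}

```text
t: 16.2
ee_pos: [551.7, -304.7, 238.2]
tool_rot: [[-0.185, 0.983, 0.001], [0.983, 0.185, -0.001], [-0.001, 0.001, -1.0]]
force: [0.1, 0.2, 0.2]
width: 0.004
gripper_force: 0.0
```

Run:
```python
from h import *
s=sensors.state();print(s['t'],s['ee_pos'],base(s['ee_pos']),s['force']);knob();b=peg();a=grab('scene')
A=cv2.resize(a['img'][160:285,170:360],None,fx=2.6,fy=2.6);B=cv2.resize(b['img'][130:255,220:340],None,fx=2.5,fy=2.6)
cv2.imwrite('pics/f.png',np.hstack([A,B])[...,::-1])
```

```text
16.2 [ 551.71951444 -304.74917815  238.18777173] [   0.1548304  -154.82826962] [0.06932545 0.20596916 0.17866556]
scene [326.265625 205.875   ] 64
side [273.28205128 155.1025641 ] 39
knob [ 541.72451738 -255.92847282   99.5842661 ] [ 9.37690402e-02 -1.04994972e+02]
dark [255 184   5  18  74] [540.9 -99.   74.2] [30.6 48.9] ang 58.0
```

View pics/f.png

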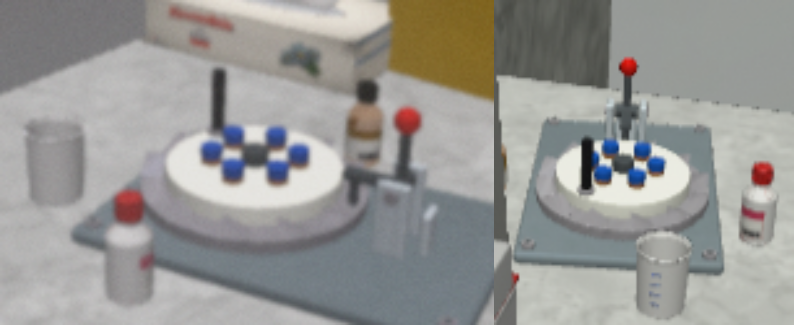

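The pawl is fully down: the knob is back at its initial seated position. The peg hasn't moved since the push, and the bottles and beaker are still standing.

```bash
python3 -c "
from rig import ticket;print(ticket.close_job())"
```

```text
the job is handed in; nothing more can be done
None
```

The job is handed in at about 16 s: the wheel was turned back one notch (about -0.44 rad), the pawl lies fully down in that notch, and the bottles and beaker look undisturbed.

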